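# Rinse the scoop and set it to dry

### The arm

A 7-joint arm with a two-finger parallel gripper is mounted at the origin on the work surface. World frame = base frame: x ahead of the robot, y to its left, z up, the work surface at z = 0. Lengths are in m, angles in rad, forces in N, time in s.
With the tool pointing down it reaches from about 0.35 to 0.9 m from the base axis. Payload 19.9 kg.
Tool frame: the origin (TCP) lies at the very end of the fingers, on their centre line; the grasp point (between the pads) lies 19 mm behind it; z points along the fingers, y is the line along which they close (so a half turn about z gives the same grasp; the last joint's range is limited). The gripper opens to 94 mm and grips with 3 to 60 N. Pads are 16 mm wide; open, the fingers measure 119 mm over their backs; the gripper's body (75 mm by 177 mm) begins 78 mm behind the grasp point.
Start: joints at [-1.26, 0.417, -0.01, 1.614, 0.005, 1.111, -0.053], TCP at [0.215, 0.587, 0.205] pointing down, gripper open.
Joint ranges: [-2.81, 2.81], [-0.39, 2.02], [-1.27, 1.25], [0.06, 2.57], [-1.19, 4.33], [0.19, 2], [-2.82, 2.82]. Speed limits (rad/s): [1.89, 1.89, 2.39, 2.39, 3.01, 3.01, 3.01].

### API

Orientations are given as a unit quaternion [w, x, y, z].
In Python, from bench import ctrl gives the robot as it stands. The module is installed in compiled form; this text tells all that it offers. Calls block until the motion is done:
- ctrl.movep(position, orientation): joint-space move of the TCP to a pose.
- ctrl.move_linear(position, frame=None, speed=0.15, stop_force=None): straight line of the TCP; frame=None keeps the orientation; speed is the mean speed in m/s. With stop_force (N) it stops when the force on the tool has changed by that much, and returns True; else False.
- ctrl.move_joints(angles): joint-space move.
- ctrl.ungrasp() and ctrl.gripper_close(grasp_force=None): open the fingers fully, or close them until they stop; grasp_force is the grip in N (None keeps the last).
- ctrl.wait(seconds).
- ctrl.inverse_kinematics(position, orientation): joint angles nearest the present ones, or None.
- ctrl.snapshot(name): name is "scene" or "top" or "wrist"; returns (picture, depth): 400x640x3 uint8, red, green, blue; 400x640 float32, m along the optical axis (not along the pixel's ray), 0 where there is no reading.
- ctrl.camera_model(name): a dict with "fovy" (degrees; the focal length in pixels is half the picture's height over the tangent of half this angle, whatever the lens; pixels are square), "cx", "cy" (the principal point, pixels), "eye" and "attitude" of the camera in the world; the wrist camera has in their place "hand_eye" (4x4, takes a point from camera to tool coordinates, whose origin is the TCP and whose axes are the flange's). Camera axes: x right, y down, z forward; pixel columns grow to the right and rows downward; lengths in m; the calibration is good to about 2 mm. A picture is of the moment at which its call begins: read the wrist's pose just before it. camera_model takes no time and is no camera call.
A pose or a line that the arm cannot do raises ctrl.PlanningError and nothing moves.
- ctrl.finish_job(): hands the job in; it is judged then, once.
Readings, each from a call of its own:
- ctrl.get_time(): time.
- ctrl.get_q(): joint angles.
- ctrl.get_qvel(): joint speeds.
- ctrl.get_tau(): joint torques, N m.
- ctrl.get_tcp_pos(): TCP position.
- ctrl.get_eef_rot(): TCP orientation.
- ctrl.get_contact_force(): force on the tool from outside, world axes, zero at the start.
- ctrl.get_wrist_torque(): the same for the moment, N m.
- ctrl.get_gripper_width(): opening from 0.0 (shut) to 1.0 (fully open).
- ctrl.get_grasp_force(): force on a finger pad.
Only numpy, scipy, OpenCV 4.12 (cv2) and the standard library are available. Lean on these libraries where they do the work, as an engineer would, in place of code of your own. Each camera call takes 0.05 s, during which the arm holds its last target. There are 200 camera calls.

### The job

Pick up the steel scoop and dip its blade tip a couple of centimetres or more below the rim of the squat open cup, then lift it out and lay it gently, flat and level, lengthwise on the drying rack so that it rests across both ribs, near the rack's middle. Once the scoop is lying there released, flip the fan timer's toggle fully over to its other side to start the fan. Do not drop the scoop, do not push the cup about or bang on it, and leave the glass vase and the parsley pot where they are.

Things in the scene. Friction and masses are not known exactly. Their poses are not given: they have to be found in the camera images.
- scoop: Loose steel scoop, about 110 g, hollow side up, 215 mm long. Origin: on its underside, near mid-handle; +x to the blade tip, z up. In mm: handle a bar 14 wide (y), z 0 to 18, x -65 to 55; thin neck to x = 78; trough blade 30 wide, x 78 to 150, 12 tall, open front. Balance point near x = 30; grip at x = 20 to 30.
- scoop_tip (a point): The front edge of the scoop's blade, in its middle (scoop frame x = 150, y = 0, z = 1.5 mm).
- scoop_mid (a point): The middle of the scoop's length, on its underside (scoop frame x = 42.5, y = 0, z = 0 mm).
- cup: Loose squat ceramic cup, empty, about 350 g, round, no handle: 70 mm tall, outer diameter 86 mm at the foot, 100 mm at the rim; inner diameter 92 mm at the rim, 78 mm at the floor, which is 6 mm up. Origin: centre of its underside, z up. It and the vase stand side by side, either way round.
- rack: Fixed wooden drying rack: board 200 mm (x) by 130 mm (y), 6 mm thick, with two ribs running along y, full width, 10 mm thick, centred at x = -60 and +60 mm, tops 24 mm above the sill. Origin: centre of its underside, z up. The scoop is to lie along x, either way round, on both ribs. One of rack and scoop starts on the left of the sill, the other on the right.
- timer_base: Black plastic fan timer, fixed: a housing 70 mm (x) by 50 mm (y), 25 mm tall, the toggle's hinge along y at its centre, 22 mm up. Origin: centre of its underside, z up. The toggle leans to the housing's -x side when off and is flipped to the +x side for on.
- timer (a joint): Angle of the timer's toggle in rad: 0 = off stop (leaning 0.5 rad to the housing's -x side), 1.0 = on stop (leaning 0.5 rad to +x). Light friction (about 1.5 N at the ball); it stays where it is left.
- timer_tip (a point): Centre of the 26 mm black ball at the end of the toggle, 50 mm from the hinge axis; about 66 mm above the sill at either stop and 72 mm at mid swing.
- vase: Bystander: loose glass propagation vase, empty, 110 mm tall, belly 76 mm wide, narrow 36 mm mouth. Origin: centre of its underside.
- pot: Bystander: loose white ceramic pot with parsley, 100 mm wide, 80 mm tall, leaves to about 150 mm, 0.9 kg, beyond the cup and vase. Origin: centre of its underside. (Farther out, left and right, stand a closed storage box, 78 mm tall, and a desk fan, 170 mm tall: fixed, not part of the work.)
Not all that is in view belongs to the job. There is more than one size of the scoop; the job needs the smaller.

How it is judged:
By the outcome, as a careful person would: the job done as asked, in the order asked, and still so for the second after the job is handed in, with the robot touching nothing.
It also fails if it takes over 64 s, if anything falls off the work surface, if the arm or the gripper's body presses on something with over 40 N, if the wrist force passes 120 N, or if a joint passes its speed limit or range.

## Working session

There is one attempt and no reset: what is moved stays moved. The work goes in short steps, each a Python script; the robot and the scene stay as the last script left them, time stands still between calls to the robot, and variables do not carry over. Pictures are saved under pics/ and viewed, at most 10 in all, crops included, and the job is handed in when it is done.

```bash
mkdir -p pics
python3 - <<'E'
from bench import ctrl
import cv2,numpy as np
for n in("scene","top"):
    p,d=ctrl.snapshot(n); cv2.imwrite(f"pics/{n}0.png",p[:,:,::-1]); np.save(f"{n}0.npy",d); print(n,ctrl.camera_model(n),(d==0).mean())
print(ctrl.camera_model("wrist"),ctrl.get_eef_rot(),ctrl.get_tcp_pos(),ctrl.get_time())
E
```

```text
scene {'fovy': 42.13029025981715, 'cx': 324.63205628493307, 'cy': 202.44449011968473, 'eye': array([1.58667353, 0.06386192, 0.84158107]), 'attitude': array([-0.30503563,  0.63678215,  0.63988055, -0.30333917])} 0.01051953125
top {'fovy': 50.39243207098556, 'cx': 318.3467401584193, 'cy': 198.99918751965086, 'eye': array([0.51146211, 0.05871768, 1.11391662]), 'attitude': array([ 0.03443364, -0.70283482,  0.7094571 , -0.0388351 ])} 0.0040859375
{'fovy': 65.64191925469504, 'cx': 317.9662215153218, 'cy': 200.2894532762914, 'hand_eye': array([[ 2.62646120e-04, -9.74198441e-01, -2.25692997e-01,
         6.50250321e-02],
       [ 9.99999828e-01,  3.74120562e-04, -4.51150873e-04,
         2.26780714e-04],
       [ 5.23946868e-04, -2.25692840e-01,  9.74198372e-01,
        -1.80235209e-01],
       [ 0.00000000e+00,  0.00000000e+00,  0.00000000e+00,
         1.00000000e+00]])} [-4.70941668e-05  1.74980212e-01  9.84571804e-01 -5.34009422e-04] [0.215249   0.58641967 0.20490035] 0.1
```

View pics/top0.png

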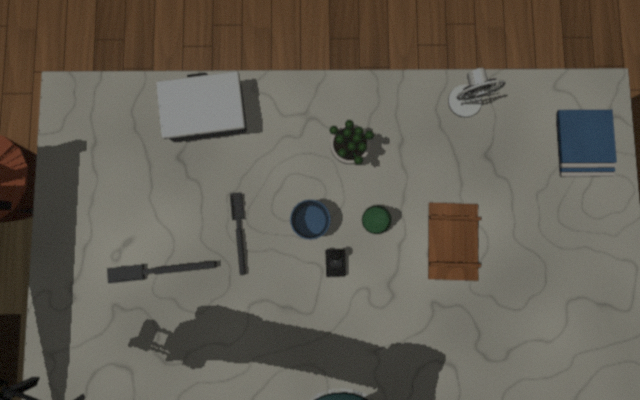

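View pics/scene0.png

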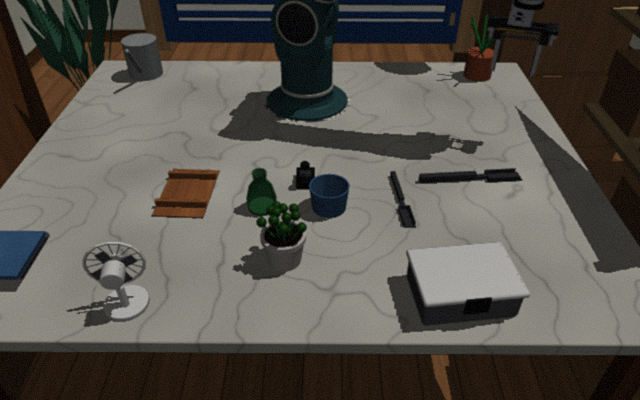

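Top view: the small scoop is at (240,233) with its blade up, tip at (237,193). The bigger scoop is at (165,270), cup (310,219), vase (376,219), pot (351,143), rack (454,241) and timer (336,262). I'll localise these using depth.

```bash
cat > h.py <<'E'
import numpy as np,cv2
from scipy.spatial.transform import Rotation as R
from bench import ctrl
def rot(q): q=np.asarray(q); return R.from_quat([q[1],q[2],q[3],q[0]]).as_matrix()
def quat(M): q=R.from_matrix(M).as_quat(); return np.array([q[3],q[0],q[1],q[2]])
def cloud(n,d,pose=None):
    m=ctrl.camera_model(n); f=200/np.tan(np.radians(m["fovy"])/2)
    v,u=np.mgrid[:400,:640]; P=np.stack([(u-m["cx"])/f*d,(v-m["cy"])/f*d,d],-1)
    if n=="wrist":
        H=m["hand_eye"]; p,q=pose; return (P@H[:3,:3].T+H[:3,3])@rot(q).T+p
    return P@rot(m["attitude"]).T+m["eye"]
def down(yaw): # tool z down, tool y (closing) at angle yaw from world y ; tool x=(cos,sin)
    c,s=np.cos(yaw),np.sin(yaw); return quat(np.array([[c,s,0],[s,-c,0],[0,0,-1.]]))
def snap(n,fn):
    pose=(ctrl.get_tcp_pos(),ctrl.get_eef_rot()); p,d=ctrl.snapshot(n)
    cv2.imwrite(f"pics/{fn}.png",p[:,:,::-1]); W=cloud(n,d,pose); W[d==0]=np.nan; np.save(fn,W); return p,W
E
python3 - <<'E'
from h import *
W=cloud("top",np.load("top0.npy")); W2=cloud("scene",np.load("scene0.npy"))
print("table z",W[300:390:10,100:140:10,2].mean(),W2[120:140,100:200,2].mean())
def box(c,r,W=W): return W[r[0]:r[1],c[0]:c[1]].reshape(-1,3)
for nm,c,r,lo in [("scoop",(222,256),(188,282),.006),("cup",(285,333),(195,245),.03),("vase",(355,400),(200,242),.03),("rack",(422,486),(198,286),.003),("ribs",(422,486),(198,286),.018),("timer",(322,352),(243,282),.012),("ball",(322,352),(243,282),.04),("pot",(320,385),(110,175),.05)]:
    P=box(c,r); P=P[(P[:,2]>lo)&(P[:,2]<.2)]
    r_=cv2.minAreaRect((P[:,:2]*1000).astype(np.float32))
    print(nm,len(P),"med",P.mean(0).round(4),"min",P.min(0).round(3),"max",P.max(0).round(3),r_)
E
```

```text
table z -0.0001988782678846785 0.004908847995380294
scoop 431 med [0.5282 0.2558 0.015 ] min [0.435 0.217 0.006] max [0.647 0.282 0.023] ((542.5479736328125, 240.8494415283203), (212.505859375, 61.216957092285156), 7.2443037033081055)
cup 427 med [0.5764 0.0744 0.0592] min [0.524 0.023 0.03 ] max [0.621 0.122 0.075] ((572.4216918945312, 72.66746520996094), (98.52880096435547, 96.17047882080078), 89.38127899169922)
vase 598 med [ 0.5697 -0.09    0.0684] min [ 0.536 -0.134  0.03 ] max [ 0.61  -0.059  0.114] ((571.8810424804688, -96.51567077636719), (73.49541473388672, 72.4339370727539), 44.717098236083984)
rack 3642 med [ 0.5153 -0.2972  0.0081] min [ 0.401 -0.386  0.003] max [ 0.627 -0.217  0.029] ((514.2349243164062, -300.2152404785156), (165.77638244628906, 228.25242614746094), 87.91593170166016)
ribs 401 med [ 0.5156 -0.2974  0.0235] min [ 0.45  -0.366  0.018] max [ 0.581 -0.231  0.029] ((515.5361938476562, -297.9289855957031), (129.69525146484375, 129.95191955566406), 87.34102630615234)
timer 541 med [0.4634 0.0103 0.0349] min [ 0.428 -0.015  0.017] max [0.499 0.034 0.084] ((463.5854187011719, 9.20296573638916), (48.697444915771484, 70.6716537475586), 89.38704681396484)
ball 96 med [0.4835 0.0104 0.0742] min [ 0.467 -0.002  0.04 ] max [0.497 0.022 0.084] ((483.7571716308594, 9.973217010498047), (25.669551849365234, 25.90660285949707), 44.95866775512695)
pot 1408 med [ 0.7536 -0.0254  0.1077] min [ 0.699 -0.079  0.065] max [0.807 0.025 0.152] ((760.3514404296875, -24.05738067626953), (107.1640853881836, 99.3341064453125), 58.158260345458984)
```

Everything agrees with the given sizes. The ball leans towards +x, so it must be pushed towards -x. Next is a wrist look at the scoop, then the cup and timer.

Run:
```python
from h import *
ctrl.movep([.50,.25,.22],down(np.pi))
p,W=snap("wrist","w1")
m=(W[...,2]>.006)&(W[...,2]<.03)&(abs(W[...,0]-.54)<.13)&(abs(W[...,1]-.25)<.05)
n,l,s,_=cv2.connectedComponentsWithStats(m.astype(np.uint8))
for i in range(1,n):
    if s[i,4]<150: continue
    P=W[l==i]; print(s[i],P.min(0).round(4),P.max(0).round(4),cv2.minAreaRect((P[:,:2]*1000).astype(np.float32)))
    for a in np.arange(.42,.66,.02):
        Q=P[abs(P[:,0]-a)<.004]
        if len(Q)>5: print(round(a,2),len(Q),np.percentile(Q[:,1],[3,50,97]).round(4),np.percentile(Q[:,2],[10,50,90]).round(4))
print(ctrl.get_time(),ctrl.get_q().round(3))
```

```text
[ 309  125   32  158 1469] [0.4305 0.2402 0.0061] [0.6395 0.2814 0.021 ] ((534.1767578125, 257.001708984375), (209.19854736328125, 29.972929000854492), 5.976455211639404)
0.44 79 [0.2414 0.2475 0.2535] [0.0173 0.0188 0.0199]
0.46 81 [0.2426 0.2499 0.256 ] [0.0176 0.0187 0.02  ]
0.48 69 [0.245  0.2512 0.2585] [0.0172 0.0188 0.0198]
0.5 67 [0.2475 0.2537 0.26  ] [0.0174 0.0188 0.02  ]
0.52 71 [0.2488 0.2563 0.2625] [0.0174 0.0186 0.0196]
0.54 67 [0.2513 0.2576 0.264 ] [0.0176 0.0188 0.0198]
0.56 48 [0.2552 0.2598 0.2645] [0.0101 0.011  0.0123]
0.58 33 [0.2473 0.2633 0.2765] [0.0103 0.0125 0.0133]
0.6 27 [0.2487 0.2513 0.2782] [0.0117 0.0123 0.0134]
0.62 27 [0.2514 0.2541 0.2812] [0.0119 0.0131 0.0138]
1.7667 [-0.641  0.287  0.146  1.769 -0.047  1.09   1.093]
```

View pics/w1.png

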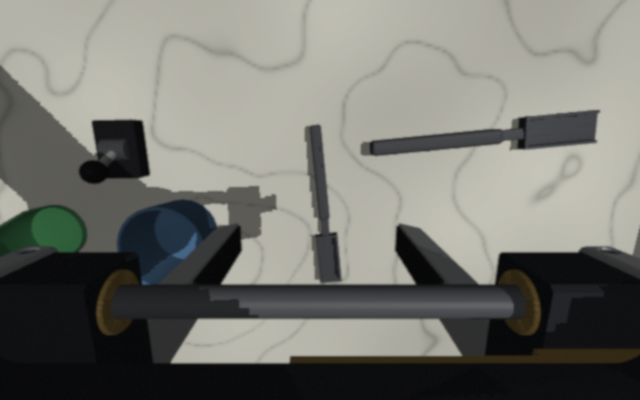

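The scoop's handle is clear, at (315,180), with yaw about 5.8°. Next I'll check IK for the whole plan, then grasp.

```bash
cat >> h.py <<'E'
def sc(tip,psi,th):
    Rs=R.from_euler("ZY",[psi,th]).as_matrix()
    return np.asarray(tip)-Rs@[.125,0,-.0015], quat(Rs@np.diag([-1,1,-1.]))
CUP=np.array([.5725,.0725]); RACK=np.array([.5155,-.298]); RY=-.04
E
python3 - <<'E'
from h import *
for psi in (0,-.3,-.6):
  for th in (.5,.6,.7,.8):
    tip=np.r_[CUP+.008*np.array([np.cos(psi),np.sin(psi)]),.038]
    a=ctrl.inverse_kinematics(*sc(tip,psi,th)); b=ctrl.inverse_kinematics(*sc(tip+[0,0,.1],psi,th))
    print(psi,th,a is not None and a.round(2),b is not None and b.round(2))
t=np.r_[RACK+.1075*np.array([np.cos(RY),np.sin(RY)]),.0255]
print(ctrl.inverse_kinematics(*sc(t,RY,0)),ctrl.inverse_kinematics(*sc(t+[0,0,.15],RY,0)))
g=np.array([.521,.2558]); q=down(np.pi+.102)
ctrl.movep([*g,.06],q)
print(ctrl.move_linear([*g,.003],speed=.06,stop_force=8),ctrl.get_tcp_pos())
ctrl.gripper_close(30)
print(ctrl.get_gripper_width(),ctrl.get_grasp_force(),ctrl.get_tcp_pos(),ctrl.get_contact_force(),ctrl.get_time())
E
```

```text
0 0.5 [-0.33  0.61  0.23  1.7  -0.19  1.35  1.55] [-0.34  0.49  0.24  1.64 -0.16  1.53  1.52]
0 0.6 [-0.32  0.67  0.24  1.61 -0.2   1.48  1.57] [-0.32  0.56  0.24  1.55 -0.17  1.65  1.53]
0 0.7 [-0.32  0.74  0.26  1.51 -0.21  1.61  1.58] [-0.32  0.63  0.26  1.46 -0.19  1.78  1.55]
0 0.8 [-0.31  0.81  0.28  1.42 -0.23  1.74  1.59] [-0.31  0.7   0.27  1.36 -0.2   1.9   1.56]
-0.3 0.5 [-0.32  0.61  0.25  1.71 -0.33  1.33  1.35] [-0.33  0.48  0.26  1.65 -0.29  1.51  1.29]
-0.3 0.6 [-0.29  0.67  0.26  1.63 -0.35  1.46  1.37] [-0.3   0.55  0.27  1.57 -0.32  1.63  1.32]
-0.3 0.7 [-0.28  0.73  0.27  1.54 -0.38  1.59  1.39] [-0.28  0.62  0.28  1.48 -0.35  1.75  1.34]
-0.3 0.8 [-0.26  0.8   0.29  1.45 -0.4   1.72  1.41] [-0.26  0.69  0.3   1.4  -0.38  1.87  1.36]
-0.6 0.5 [-0.31  0.59  0.26  1.74 -0.46  1.28  1.15] [-0.33  0.47  0.29  1.67 -0.42  1.45  1.07]
-0.6 0.6 [-0.27  0.65  0.27  1.67 -0.5   1.4   1.19] [-0.29  0.53  0.3   1.6  -0.47  1.57  1.11]
-0.6 0.7 [-0.24  0.7   0.28  1.59 -0.53  1.53  1.21] [-0.26  0.59  0.31  1.53 -0.51  1.68  1.14]
-0.6 0.8 [-0.21  0.77  0.3   1.51 -0.57  1.65  1.24] [-0.23  0.65  0.32  1.46 -0.55  1.79  1.16]
[ 0.02184712  0.65202643  0.6141065   1.87044949 -0.51833912  0.78347858
  2.44746236] [ 0.00939843  0.42020554  0.61343479  1.77464116 -0.2768259   1.03388084
  2.25580283]
False [0.52125877 0.25592308 0.00338256]
0.14641119044119252 29.99985694885254 [0.52098426 0.25581914 0.00300657] [ 0.09680217 -0.50774227 -0.55307987] 4.7583
```

Grip confirmed: 13.8 mm opening, against a 14 mm handle. I'll lift, carry it over the cup and check the tip before dipping.

Run:
```python
from h import *
p=ctrl.get_tcp_pos(); ctrl.move_linear([p[0],p[1],.2],speed=.1)
print(ctrl.get_grasp_force(),ctrl.get_contact_force())
tip=np.r_[CUP+[.008,0],.135]
ctrl.movep(*sc(tip,0,.7)); print(ctrl.get_tcp_pos(),sc(tip,0,.7)[0],ctrl.get_contact_force(),ctrl.get_time())
pp,W=snap("scene","s2"); cv2.imwrite("pics/s2c.png",cv2.resize(pp[80:280,220:460,::-1],None,fx=3,fy=3))
p2,W2=snap("top","t2"); cv2.imwrite("pics/t2c.png",cv2.resize(p2[150:300,220:420,::-1],None,fx=3,fy=3))
```

```text
29.999595880508423 [-0.44354317  0.59287303 -0.95956599]
[0.48599203 0.07263631 0.21611726] [0.48586105 0.0725     0.21667447] [-0.26219087  0.85788905 -0.7105877 ] 7.6417
```

View pics/s2c.png

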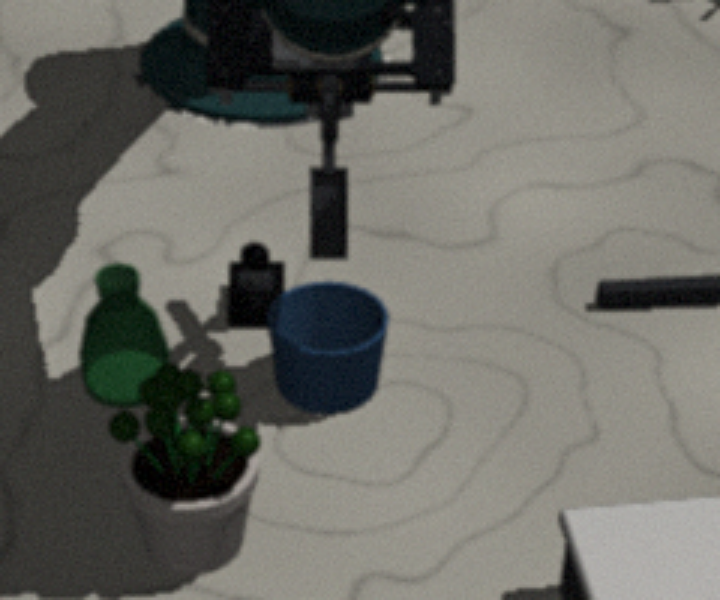

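The scoop hangs straight with its tip at crop (329,257), i.e. (330,166) in the full picture, and the cup's rim centred below it at (329,318). I'll verify the tip numerically and dip with a force guard.

Run:
```python
from h import *
W=np.load("s2.npy"); t=np.nanmedian(W[162:165,327:333].reshape(-1,3),0); print("tip~",t)
P=W[172:218,308:352].reshape(-1,3); P=P[(P[:,2]>.064)&(P[:,2]<.085)&(P[:,0]<.65)&(P[:,0]>.5)]; print("rim",P.min(0),P.max(0))
tip=np.r_[CUP+[.008,0],.037]
assert np.hypot(*(t[:2]-tip[:2]))<.02
hit=ctrl.move_linear(sc(tip,0,.7)[0],speed=.07,stop_force=5)
print(hit,ctrl.get_tcp_pos()-sc(tip,0,.7)[0],ctrl.get_contact_force(),ctrl.get_grasp_force())
ctrl.wait(.3); pp,_=snap("scene","s3"); cv2.imwrite("pics/s3c.png",cv2.resize(pp[80:280,220:460,::-1],None,fx=3,fy=3))
ctrl.move_linear(sc(tip+[0,0,.12],0,.7)[0],speed=.1)
print(ctrl.get_contact_force(),ctrl.get_time())
```

```text
tip~ [0.57615056 0.07523643 0.14177585]
rim [0.51894903 0.02535759 0.06401003] [0.6237774  0.12174121 0.07725497]
False [2.14987042e-04 8.33544775e-06 3.30124440e-04] [ 0.83645149  0.01555934 -0.87170263] 29.999569952487946
[ 0.85055709  0.37547705 -1.05218289] 10.9917
```

View pics/s3c.png

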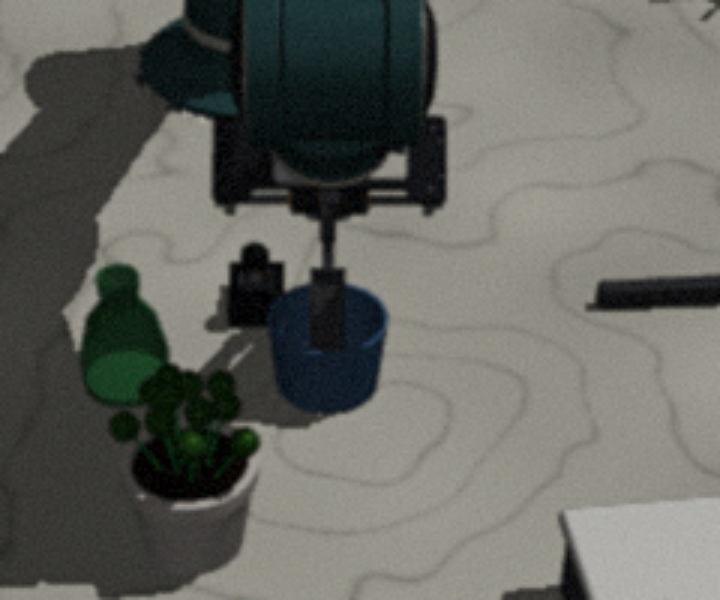

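The dip worked: the blade sits about 33 mm below the rim, with no contact, and the cup hasn't moved. Next, the rack.

Run:
```python
from h import *
t=np.r_[RACK+.1075*np.array([np.cos(RY),np.sin(RY)]),0]
z=lambda h: sc(t+[0,0,h+.0015],RY,0)   # underside height h
ctrl.movep(*z(.2)); ctrl.move_linear(z(.05)[0],speed=.12)
pp,W=snap("top","t4"); cv2.imwrite("pics/t4c.png",cv2.resize(pp[180:300,400:510,::-1],None,fx=5,fy=5))
ctrl.wait(.2)
hit=ctrl.move_linear(z(.021)[0],speed=.02,stop_force=2.5)
print(hit,ctrl.get_tcp_pos(),z(.024)[0],ctrl.get_contact_force(),ctrl.get_wrist_torque(),ctrl.get_time())
snap("wrist","w4")
```

```text
True [ 0.49798166 -0.29728619  0.02696368] [ 0.498014   -0.29730019  0.027     ] [-1.16221898  0.96217797  8.63177729] [0.19401196 0.24026236 0.02839891] 15.2
```

View pics/w4.png

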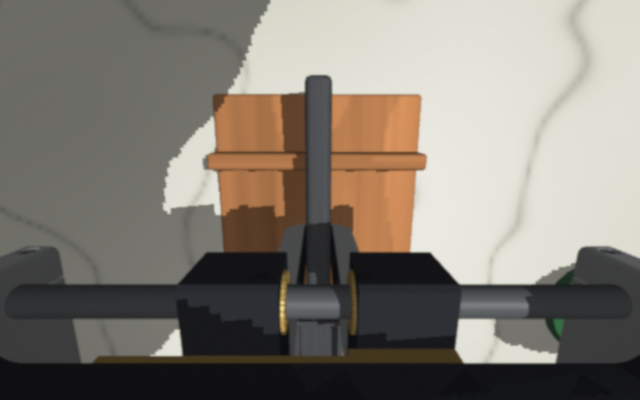

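Contact came at exactly 24 mm rib height, with the scoop centred across the board: handle (318,150), rib (205–425,161). I'll release it, retreat and check.

Run:
```python
from h import *
ctrl.ungrasp(); p=ctrl.get_tcp_pos(); ctrl.move_linear([p[0],p[1],.2],speed=.12)
ctrl.movep([.40,-.1,.25],down(np.pi))
ctrl.gripper_close(10)
pp,W=snap("top","t5"); cv2.imwrite("pics/t5c.png",cv2.resize(pp[170:300,290:510,::-1],None,fx=3.5,fy=3.5))
m=W[190:290,415:490].reshape(-1,3); m=m[(m[:,2]>.031)&(m[:,2]<.06)]
print(m.min(0),m.max(0),cv2.minAreaRect((m[:,:2]*1000).astype(np.float32)))
for a in(.42,.45,.48,.51,.6): print(a,np.median(m[abs(m[:,0]-a)<.006],0))
P=W[243:282,322:352].reshape(-1,3); P=P[(P[:,2]>.05)&(P[:,2]<.1)]; print("ball",P.mean(0),P.min(0),P.max(0))
print(ctrl.get_time())
```

```text
[ 0.41170497 -0.31635849  0.03105987] [ 0.6233888  -0.28294497  0.04904421] ((517.3104858398438, -295.08984375), (31.395803451538086, 211.94195556640625), 86.63551330566406)
0.42 [ 0.41940919 -0.29079558  0.04170428]
0.45 [ 0.44895158 -0.29168843  0.04127742]
0.48 [ 0.47996046 -0.29347738  0.04104935]
0.51 [ 0.50987722 -0.29490787  0.04067729]
0.6 [ 0.60004225 -0.31254929  0.03522524]
ball [0.48448122 0.01040547 0.07623547] [ 0.47285583 -0.00215648  0.06723177] [0.49697161 0.02226031 0.08293561]
20.5
```

View pics/t5c.png

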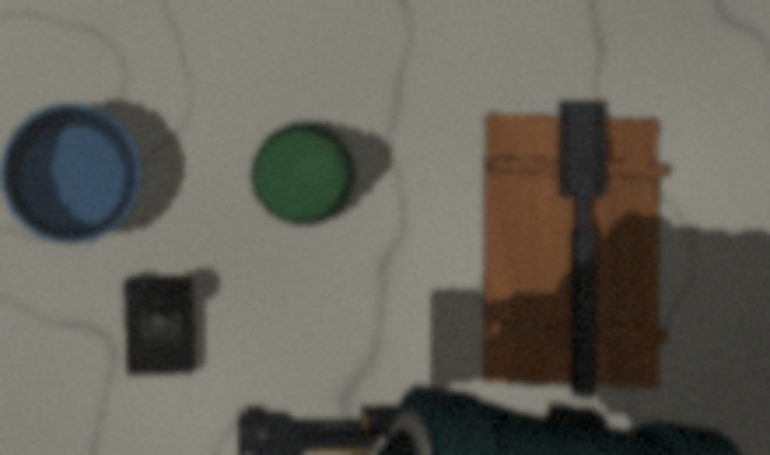

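The scoop is level on both ribs, with its middle about 3 mm from the rack's centre. Cup and vase haven't moved, and the toggle still leans to +x. Now I'll push the ball to -x with the closed fingers.

Run:
```python
from h import *
q=down(np.pi)
ctrl.movep([.523,.010,.18],q)
print(ctrl.move_linear([.523,.010,.058],speed=.1,stop_force=6),ctrl.get_tcp_pos())
ctrl.wait(.2)
h=ctrl.move_linear([.440,.010,.058],speed=.04,stop_force=7)
print(h,ctrl.get_tcp_pos(),ctrl.get_contact_force())
p=ctrl.get_tcp_pos(); ctrl.move_linear([p[0]+.03,.010,.09],speed=.1); ctrl.move_linear([p[0]+.03,.01,.2],speed=.15)
ctrl.movep([.40,-.12,.28],q)
pp,W=snap("top","t6"); cv2.imwrite("pics/t6c.png",cv2.resize(pp[110:300,290:510,::-1],None,fx=3,fy=3))
P=W[243:282,322:352].reshape(-1,3); P=P[(P[:,2]>.05)&(P[:,2]<.1)]; print("ball",P.mean(0),P.min(0),P.max(0))
print(ctrl.get_time())
```

```text
False [0.52335265 0.01003025 0.05851131]
True [0.45737568 0.00998672 0.05813557] [ 4.59431806 -1.02144212  0.05593304]
ball [0.4402853  0.00969092 0.07410554] [ 0.42705225 -0.00164408  0.0516074 ] [0.45271994 0.02050324 0.08140058]
26.5583
```

View pics/t6c.png

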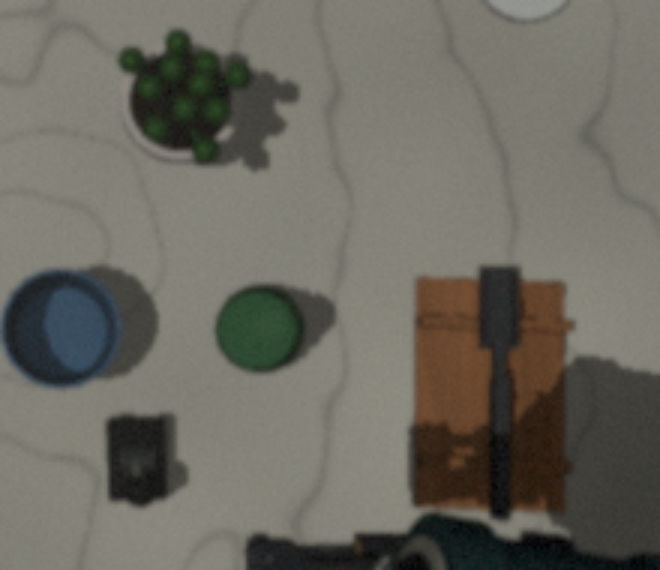

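The toggle reached its far stop with the ball at x = 0.440 (expected 0.439). Scoop, cup, vase and pot are all in place.

```bash
python3 -c "
from bench import ctrl
ctrl.wait(.3); print(ctrl.get_qvel().round(4)); print(ctrl.finish_job())"
```

```text
[ 0.0055 -0.0038  0.0026 -0.0037  0.0017  0.0025  0.0012]
the job is handed in; nothing more can be done
None
```

Job handed in at about 27 s: I dipped the scoop about 33 mm below the cup rim, laid it level across both rack ribs about 3 mm off centre, then flipped the timer toggle to its on stop; the cup, vase and pot appear unmoved in the final picture.

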